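# Load the eluent bottles and bayonet filter of a chromatography system

### The arm

A 6-joint arm with a two-finger parallel gripper is mounted at the origin on the work surface. World frame = base frame: x ahead of the robot, y to its left, z up, the work surface at z = 0. Lengths are in m, angles in rad, forces in N, time in s.
With the tool pointing down it reaches from about 0.375 to 0.9 m from the base axis. Payload 3.1 kg.
Tool frame: the origin (TCP) lies between the finger pads; the fingertips stand 22 mm ahead of it and the grasp point (between the pads) lies 3 mm ahead of it; z points along the fingers, y is the line along which they close (so a half turn about z gives the same grasp; the last joint's range is limited). The gripper opens to 87 mm and grips with 3 to 60 N. Pads are 19 mm wide; open, the fingers measure 117 mm over their backs; the gripper's body (75 mm by 190 mm) begins 51 mm behind the grasp point.
Start: joints at [-1.361, 0.527, 1.433, -0, 1.181, -0.178], TCP at [0.236, -0.579, 0.245] pointing down, gripper open.
Joint ranges: [-3.08, 3.08], [-0.75, 2.2], [0.22, 2.44], [-1.43, 4.57], [0, 2.65], [-2.85, 2.85]. Speed limits (rad/s): [2.79, 2.79, 3.14, 3.14, 3.14, 3.14].

### API

Orientations are given as a unit quaternion [x, y, z, w].
In Python, from rig import get_obs, camera, get_calibration, hand_in, cut_out gives the robot as it stands.
- The arm moves only by the shell command python3 -m inch 'ROWS' [OPENING] [FORCE]. ROWS is JSON, one flat list of numbers, 6 for each row, row after row: the shift along the tool's x, y, z scaled (see below), then the turn, a rotation vector about the tool's x, y, z scaled (see below). A call has 1 to 20 rows; each row is the pose to reach, as a shift and turn from the pose commanded when the call began, along the tool's axes at that moment; what a row does not reach only later rows make up. The controller multiplies each number of a shift by 0.08 m and each number of a turn by 90 degrees. A row lasts 1/12 s, in which the tool goes at most 41.7 mm and 7.16 degrees, less where a joint would pass 70% of its speed; a pose out of reach is approached as far as the arm can. A call with a number of a shift or a turn outside -1 to 1 is refused whole. A call with a gripper value outside its range is refused whole. OPENING is the finger opening in mm, from 0 to 87, set as the call begins (- or left out, the last holds). The fingers move at their own pace and stop on an object; FORCE is the grip in N (left out, the last holds). Time passes only in rows, so rows that repeat a pose let the fingers close. It gives the time, the measured TCP pose, the force, the opening and the grip force at its end, in the units of the state.
- get_obs(): the state, without advancing time (a new reading comes with each control period).
- camera(name): name is "side" or "top"; returns the picture (384x512x3 uint8, red, green, blue); there is no depth.
- get_calibration(name): a dict with "vertical_fov" (degrees; the focal length in pixels is half the picture's height over the tangent of half this angle, whatever the lens; pixels are square), "cx", "cy" (the principal point, pixels), "D" ([k1, k2, p1, p2, k3] as OpenCV has them; the pictures are not rectified), "T" (4x4, takes a point from camera to world coordinates). Camera axes: x right, y down, z forward; pixel columns grow to the right and rows downward; lengths in m; the calibration is good to about 2 mm. A picture is of the moment at which its call begins. get_calibration takes no time and is no camera call.
- hand_in(): hands the job in; it is judged then, once.
Trained networks look in the newest picture that a camera, given by its name, has taken for a name from the list of things; names that differ only in an ending like _2 or _b are one class to them, and where a whole thing is asked for, a point or a joint stands for the part that bears it (a point fixed in the world has none). Each returns a list of dicts, best first, with "conf" (0 to 1); they miss things now and then, are a little off and sometimes report something else, mostly with a low value. They report only what shows in the picture. A call takes as long as a camera call. They do not tell look-alikes from the thing itself.
- cut_out(camera, thing): "region" (384x512 bool, what is visible of it) and "bbox" ([left, top, right, bottom] in pixels, round what is visible of it).
The state is a dict: "time": time; "q": joint angles; "joint_velocities": joint speeds; "joint_torque": joint torques, N m; "position": TCP position; "tool_rot": TCP orientation; "ft_force": force on the tool from outside, world axes, zero at the start; "moment": the same for the moment, N m; "grip_width": finger opening in m; "grip_force": force on a finger pad.
Only numpy, scipy, OpenCV 4.12 (cv2) and the standard library are available. Lean on these libraries where they do the work, as an engineer would, in place of code of your own. Each camera call takes 0.05 s, during which the arm holds its last target. There are 200 camera calls.

### The job

Get the chromatography bench ready for the next run: stand each of the three bottles in the dock with the collar of its cap's colour, upright and fully down, set down rather than dropped; and mount the filter cartridge in its bayonet socket, pushed fully down with its lugs in the notches and then locked with a quarter turn clockwise (seen from above) up to the stop. Do not tip a bottle over and leave the beaker and the tube rack where they stand.

Things in the scene. Friction and masses are not known exactly. Their poses are not given: they have to be found in the camera images.
- bottle_l_mid (a point): The large amber glass bottle with a round blue screw cap and white label, standing on the bench, 142 mm high. Body 70 mm diameter up to 84 mm, then a sloping shoulder; cap 54 mm diameter, from 112 mm above the underside to the top. Up to 530 g. Grip it by the cap. Point: on its axis, half-way up (71 mm above the underside); z up.
- bottle_m_mid (a point): The medium amber glass bottle with a round red screw cap and white label, standing on the bench, 106 mm high. Body 56 mm diameter up to 56 mm, then a sloping shoulder; cap 54 mm diameter, from 76 mm above the underside to the top. Up to 300 g. Grip it by the cap. Point: on its axis, half-way up (53 mm above the underside); z up.
- bottle_s_mid (a point): The small amber glass bottle with a round yellow screw cap and white label, standing on the bench, 91 mm high. Body 46 mm diameter up to 46 mm, then a sloping shoulder; cap 40 mm diameter, from 62 mm above the underside to the top. Up to 180 g. Grip it by the cap. Point: on its axis, half-way up (45.5 mm above the underside); z up.
- filter_mid (a point): Filter cartridge, standing, 92 mm high, 150 g. Black upright wing grip 46 long, 12 thick, from 60 to 92 mm up, white line on top; white body 56 mm dia, 20 to 60 mm up; below it a black neck 40 mm dia, foot tapered, with 2 opposite lugs 8 wide, 53 mm over tips, 6 to 12 mm up. Wing and lugs lie along x. Pinch the wing across its thickness. Half turns are equal. Point: on the axis, 46 mm up; z up.
- dock_l: Bottle dock with a blue collar, fixed: a white square plate 96 mm wide, 6 mm thick, with a round collar on it, top 20 mm above the bench, bore 82 mm, flared to 90 mm at the rim. It belongs to the large bottle (70 mm body), which stands on the plate inside the collar, underside 6 mm above the bench. Origin: dock centre at bench level; z up.
- dock_m: Bottle dock with a red collar, fixed: a white square plate 82 mm wide, 6 mm thick, with a round collar on it, top 20 mm above the bench, bore 67 mm, flared to 75 mm at the rim. It belongs to the medium bottle (56 mm body), which stands on the plate inside the collar, underside 6 mm above the bench. Origin: dock centre at bench level; z up.
- dock_s: Bottle dock with a yellow collar, fixed: a white square plate 70 mm wide, 6 mm thick, with a round collar on it, top 20 mm above the bench, bore 56 mm, flared to 64 mm at the rim. It belongs to the small bottle (46 mm body), which stands on the plate inside the collar, underside 6 mm above the bench. Origin: dock centre at bench level; z up.
- socket: Fixed bayonet socket: white, 78 mm dia, 26 mm high, on a steel plate, black inside. Mouth 45 mm with 2 lug notches (62 mm over both, 18 wide) along x, each with a black mark on the rim. Floor 8 mm above the bench. The filter enters, wing along x, down to the floor, then turns freely clockwise (from above) 90 deg to a fixed stop: wing along y, lugs locked under the lips. Origin: centre at bench level; z up.
- beaker: Bystander: an empty glass beaker, 50 mm diameter, 68 mm high, loose. Origin: centre of its underside.
- tube_rack: Bystander: a green tube rack 56 x 70 mm (long side along y) with blue-capped tubes, 105 mm high, loose. Origin: centre of its underside.
Mind the look-alikes: they are no part of the job. Leave any purple look-alike of the part that bears filter_mid alone.

How it is judged:
By the outcome, as a careful person would: the job done as asked, in the order asked, and still so for the second after the job is handed in, with the robot touching nothing.
It also fails if it takes over 106 s, if anything falls off the work surface, if the arm or the gripper's body presses on something with over 40 N, if the wrist force passes 120 N, or if a joint passes its speed limit or range.

## Working session

There is one attempt and no reset: what is moved stays moved. The work goes in short steps, Python scripts to look and compute and a shell command to move; the robot and the scene stay as the last step left them, time stands still between calls to the robot, and variables do not carry over. Pictures are saved under pics/ and viewed, at most 14 in all, crops included, and the job is handed in when it is done.

```bash
mkdir -p pics; ls; python3 - <<'E'
from rig import *
import cv2,numpy as np
for c in ("top","side"):
    im=camera(c); cv2.imwrite(f"pics/{c}0.png",cv2.resize(im[:,:,::-1],(800,600)))
    k=get_calibration(c); print(c,k["vertical_fov"],k["cx"],k["cy"],k["D"],np.round(k["T"],3).tolist())
o=get_obs(); print(o)
E
```

```text
pics
top 49.0062988237935 259.3022625214202 194.5434748440352 [-0.13021026  0.          0.          0.          0.        ] [[0.009, -0.997, 0.081, 0.432], [-1.0, -0.008, 0.009, -0.004], [-0.008, -0.081, -0.997, 1.299], [0.0, 0.0, 0.0, 1.0]]
side 53.336984874878006 255.36495820769235 194.34340501399743 [-0.08878235  0.          0.          0.          0.        ] [[-0.99, -0.114, 0.087, 0.465], [-0.143, 0.739, -0.659, 0.625], [0.011, -0.664, -0.747, 0.809], [0.0, 0.0, 0.0, 1.0]]
{'time': 0.1, 'q': array([-1.36151579e+00,  5.28414100e-01,  1.43373574e+00, -4.61114641e-06,
        1.18141005e+00, -1.78498811e-01]), 'joint_velocities': array([ 1.15704428e-03, -1.87305950e-03, -4.43326583e-03,  1.12517806e-03,
        6.60963019e-05,  2.32712547e-04]), 'joint_torque': array([-4.00826184e-05, -4.40984380e+01, -1.77151573e+01,  6.35557529e-02,
        5.33886335e-02, -4.21445066e-05]), 'position': array([ 0.23623343, -0.57798603,  0.24365654]), 'tool_rot': array([ 9.81261565e-01,  1.92677901e-01, -1.72699972e-05, -9.83468434e-04]), 'ft_force': array([-0.35940538,  0.29433885,  0.09013801]), 'moment': array([-0.01497787,  0.00811515,  0.01470721]), 'grip_force': 0.0, 'grip_width': 0.08693708464907848}
```

View pics/top0.png

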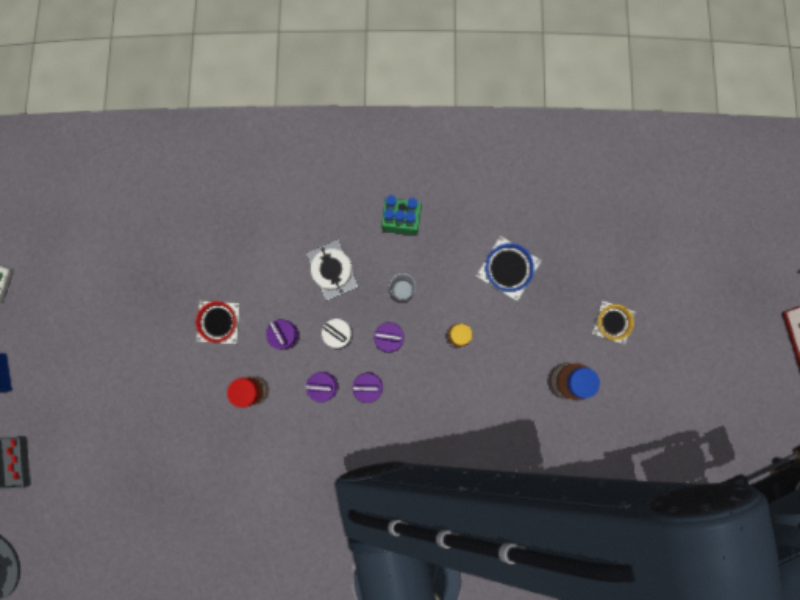

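View pics/side0.png

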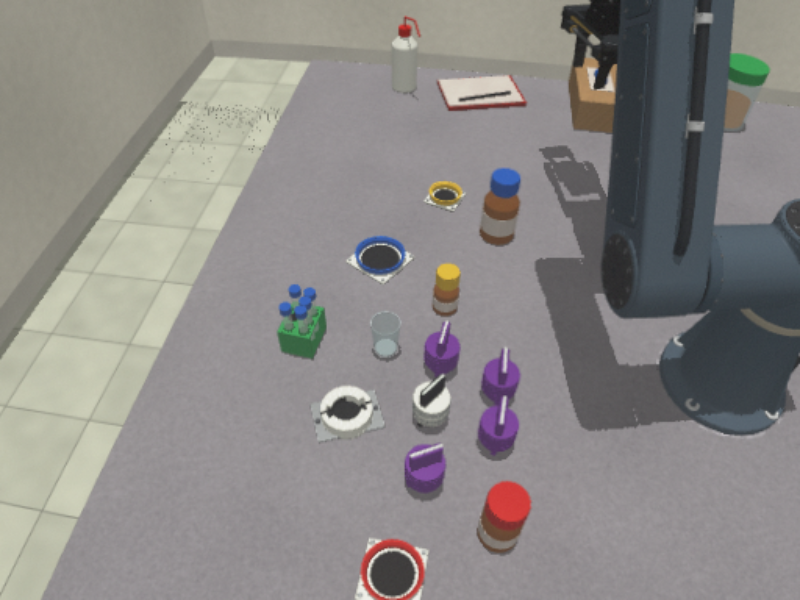

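```bash
cat > h.py <<'E'
from rig import *
import cv2,numpy as np
from scipy.optimize import least_squares
C={}
def K(c):
    if c not in C:
        k=get_calibration(c); f=192/np.tan(np.radians(k["vertical_fov"]/2)); T=np.linalg.inv(np.array(k["T"]))
        C[c]=(T,np.array([[f,0,k["cx"]],[0,f,k["cy"]],[0,0,1]]),np.array(k["D"],float))
    return C[c]
def proj(c,P):
    T,k,D=K(c); return cv2.projectPoints(np.array(P,float).reshape(-1,3),cv2.Rodrigues(T[:3,:3])[0],T[:3,3],k,D)[0].reshape(-1,2)
def ray(c,uv,z):
    T,k,D=K(c); n=cv2.undistortPoints(np.array([[uv]],float),k,D).ravel(); W=np.linalg.inv(T)
    d=W[:3,:3]@[n[0],n[1],1]; return W[:3,3]+d*(z-W[2,3])/d[2]
a=np.linspace(0,2*np.pi,72)
def cyl(r,z0,z1): return np.array([[r*np.cos(t),r*np.sin(t),z] for z in (z0,z1) for t in a])
def hullc(c,P):
    m=cv2.moments(cv2.convexHull(proj(c,P).astype(np.float32))); return np.array([m["m10"]/m["m00"],m["m01"]/m["m00"]]),m["m00"]
def fit(obs,model,x0):
    "obs {cam:centroid of convex hull of mask}; returns xy + residual px"
    r=lambda p:np.concatenate([hullc(c,model+[p[0],p[1],0])[0]-o for c,o in obs.items()])
    s=least_squares(r,x0); return s.x,s.fun
def mask(im,lo,hi,near,rad):
    h=cv2.cvtColor(im,cv2.COLOR_RGB2HSV); m=cv2.inRange(h,np.array(lo),np.array(hi))
    w=np.zeros_like(m); cv2.circle(w,tuple(int(v) for v in near),int(rad),255,-1); return m&w
def cen(m):
    "centroid, area of hull of biggest blob"
    n,l,s,_=cv2.connectedComponentsWithStats(m); i=1+np.argmax(s[1:,4])
    cs,_=cv2.findContours((l==i).astype(np.uint8),cv2.RETR_EXTERNAL,cv2.CHAIN_APPROX_NONE)
    M=cv2.moments(cv2.convexHull(np.vstack(cs))); return np.array([M["m10"],M["m01"]])/M["m00"],M["m00"]
RNG={"blue":((100,120,60),(125,255,255)),"red":((0,140,80),(8,255,255)),"yellow":((15,120,90),(32,255,255)),"white":((0,0,150),(180,60,255))}
E
python3 - <<'E'
from h import *
im={c:camera(c) for c in("top","side")}
for c in im: cv2.imwrite(f"pics/raw_{c}.png",im[c][:,:,::-1])
s=.64
J=[("cap_l","blue",(585,383),(505,184),cyl(.027,.112,.142)),("cap_m","red",(242,393),(507,504),cyl(.027,.076,.106)),("cap_s","yellow",(460,335),(447,279),cyl(.020,.062,.091)),
("dock_l","blue",(509,267),(381,256),cyl(.047,.006,.020)),("dock_m","red",(217,322),(393,571),cyl(.0395,.006,.020)),("dock_s","yellow",(614,322),(445,195),cyl(.034,.006,.020)),
("socket","white",(331,268),(347,411),cyl(.039,.0,.026))]
for n,col,t,sd,mod in J:
    ob={};ar=[]
    for c,p in(("top",t),("side",sd)):
        ob[c],A=cen(mask(im[c],*RNG[col],np.array(p)*s,24 if c=="top" else 30)); ar.append(A)
    x0=ray("top",np.array(t)*s,mod[:,2].mean())[:2]
    for cams in(["top"],["side"],["top","side"]):
        x,f=fit({c:ob[c] for c in cams},mod,x0)
        print(n,cams,x.round(4),f.round(1),[round(hullc(c,mod+[*x,0])[1]) for c in ob],np.round(ar))
for n in["filter_mid","socket","bottle_s_mid"]:
    for c in im:
        print(n,c,[(round(d["conf"],2),np.round(d["bbox"]).tolist()) for d in cut_out(c,n)[:6]])
def crop(c,p,r): 
    u,v=np.array(p)*s; i=im[c][int(v-r):int(v+r),int(u-r):int(u+r)]; return cv2.resize(i,(400,400),interpolation=cv2.INTER_CUBIC)
cv2.imwrite("pics/crop1.png",np.hstack([crop("top",(333,300),45),crop("side",(390,405),55)])[:,:,::-1])
E
```

```text
cap_l ['top'] [ 0.3897 -0.3117] [0. 0.] [344, 312] [297. 256.]
cap_l ['side'] [ 0.3912 -0.3107] [ 0. -0.] [344, 312] [297. 256.]
cap_l ['top', 'side'] [ 0.3904 -0.3115] [-0.1 -0.3  0.3 -0.1] [344, 312] [297. 256.]
cap_m ['top'] [0.3649 0.3064] [-0. -0.] [322, 753] [272. 680.]
cap_m ['side'] [0.367  0.3062] [-0. -0.] [322, 752] [272. 680.]
cap_m ['top', 'side'] [0.3662 0.3063] [ 0.1 -0.5  0.4  0.1] [322, 752] [272. 680.]
cap_s ['top'] [ 0.4761 -0.0946] [0. 0.] [160, 239] [158. 214.]
cap_s ['side'] [ 0.4775 -0.0938] [0. 0.] [160, 239] [158. 214.]
cap_s ['top', 'side'] [ 0.4769 -0.0943] [-0.1 -0.3  0.2 -0.1] [160, 239] [158. 214.]
dock_l ['top'] [ 0.6122 -0.1966] [ 0. -0.] [747, 636] [702. 562.]
dock_l ['side'] [ 0.6132 -0.1992] [-0.  0.] [746, 634] [702. 562.]
dock_l ['top', 'side'] [ 0.6127 -0.1975] [ 0.3 -0.2  0.1  0.4] [746, 635] [702. 562.]
dock_m ['top'] [0.4996 0.3837] [ 0. -0.] [531, 1303] [ 494. 1206.]
dock_m ['side'] [0.501  0.3803] [0. 0.] [531, 1294] [ 494. 1206.]
dock_m ['top', 'side'] [0.5006 0.3813] [ 0.8 -0.3  0.1  0.5] [531, 1296] [ 494. 1206.]
dock_s ['top'] [ 0.505  -
[... 410 characters left out ...]

filter_mid top [(0.63, [228.0, 241.0, 245.0, 260.0]), (0.59, [195.0, 242.0, 216.0, 255.0]), (0.57, [168.0, 205.0, 193.0, 225.0]), (0.56, [204.0, 208.0, 228.0, 227.0]), (0.5, [238.0, 205.0, 260.0, 226.0])]
filter_mid side [(0.93, [305.0, 259.0, 331.0, 290.0]), (0.87, [308.0, 224.0, 332.0, 260.0]), (0.81, [264.0, 239.0, 286.0, 276.0]), (0.7, [259.0, 284.0, 287.0, 317.0]), (0.62, [269.0, 205.0, 295.0, 244.0])]
socket top [(0.7, [196.0, 152.0, 230.0, 191.0])]
socket side [(0.69, [200.0, 248.0, 242.0, 284.0]), (0.36, [237.0, 199.0, 259.0, 232.0])]
bottle_s_mid top [(0.59, [284.0, 206.0, 300.0, 225.0])]
bottle_s_mid side [(0.73, [274.0, 168.0, 295.0, 202.0]), (0.66, [229.0, 342.0, 273.0, 381.0])]
```

View pics/crop1.png

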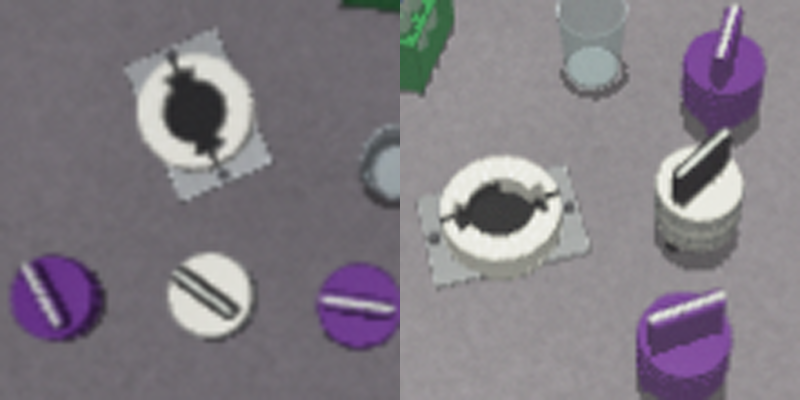

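```bash
python3 - <<'E'
from h import *
im={c:cv2.imread(f"pics/raw_{c}.png")[:,:,::-1].copy() for c in("top","side")}
W=((0,0,178),(180,60,255))
for n,t,sd,mod,rt,rs in(("socket",(212,171),(222,262),cyl(.039,.0255,.026),20,32),("filter",(215,213),(276,254),cyl(.028,.0595,.06),13,17)):
    ob={};ar=[]
    for c,p,r in(("top",t,rt),("side",sd,rs)):
        ob[c],A=cen(mask(im[c],*W,p,r)); ar.append(A)
    x0=ray("top",t,.04)[:2]
    for cams in(["top"],["side"],["top","side"]):
        x,f=fit({c:ob[c] for c in cams},mod,x0)
        print(n,cams,x.round(4),f.round(1),[round(hullc(c,mod+[*x,0])[1]) for c in ob],np.round(ar))
# rectified orthographic patches: 0.5mm/px, world x up, y left
def ortho(c,x,y,z,R=.05,N=400):
    g=np.linspace(R,-R,N); X,Y=np.meshgrid(g,g,indexing="ij")
    P=proj(c,np.stack([x+X,y+Y,0*X+z],-1)).reshape(N,N,2).astype(np.float32)
    return cv2.remap(im[c],P[...,0],P[...,1],cv2.INTER_CUBIC)
xf=fit({c:cen(mask(im[c],*W,p,r))[0] for c,p,r in(("top",(215,213),13),("side",(276,254),17))},cyl(.028,.0595,.06),[.48,.1])[0]
xs=fit({c:cen(mask(im[c],*W,p,r))[0] for c,p,r in(("top",(212,171),20),("side",(222,262),32))},cyl(.039,.0255,.026),[.6,.17])[0]
out=np.vstack([np.hstack([cv2.resize(ortho(c,*xf,.092),(300,300)) for c in im]),np.hstack([cv2.resize(ortho(c,*xs,.026),(300,300)) for c in im])]).copy()
for i in(150,450):
    for j in(150,450): cv2.circle(out,(i,j),2,(255,0,0),-1)
for j in(150,450): cv2.circle(out,(j,450),int(39*3),(255,0,0),1)
cv2.imwrite("pics/ortho.png",out[:,:,::-1])
E
```

```text
socket ['top'] [0.5981 0.1715] [-0. -0.] [505, 753] [216. 352.]
socket ['side'] [0.5997 0.1711] [-0.  0.] [505, 752] [216. 352.]
socket ['top', 'side'] [0.599  0.1713] [ 0.1 -0.3  0.2  0.1] [505, 753] [216. 352.]
filter ['top'] [0.4778 0.138 ] [-0. -0.] [282, 392] [234. 409.]
filter ['side'] [0.4781 0.1362] [0. 0.] [282, 391] [234. 409.]
filter ['top', 'side'] [0.478  0.1371] [ 0.3 -0.1  0.   0.3] [282, 391] [234. 409.]
```

View pics/ortho.png

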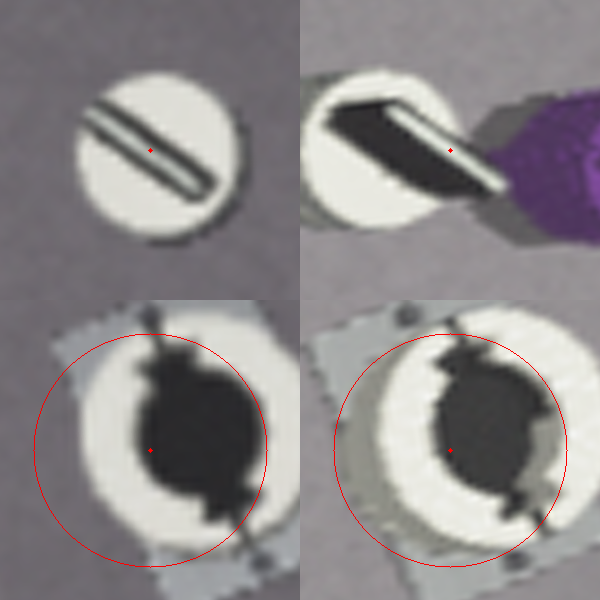

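```bash
python3 - <<'E'
from h import *
im={c:cv2.imread(f"pics/raw_{c}.png")[:,:,::-1].copy() for c in("top","side")}
def ortho(c,x,y,z,R=.05,N=400):
    g=np.linspace(R,-R,N); X,Y=np.meshgrid(g,g,indexing="ij")
    P=proj(c,np.stack([x+X,y+Y,0*X+z],-1)).reshape(N,N,2).astype(np.float32)
    return cv2.remap(im[c],P[...,0],P[...,1],cv2.INTER_CUBIC),X,Y
for c in im:
    o,X,Y=ortho(c,.6055,.155,.026)
    V=o.max(2).astype(float); S=o.max(2).astype(int)-o.min(2)
    m=(V>185).astype(np.uint8); n,l,s,_=cv2.connectedComponentsWithStats(m)
    p=np.argwhere(m>0); h=cv2.convexHull(p[:,::-1].astype(np.int32)); (cx,cy),r=cv2.minEnclosingCircle(h)
    M=cv2.moments(h); hx,hy=M["m10"]/M["m00"],M["m01"]/M["m00"]
    k=lambda v:.05-v*.1/399
    C=np.array([.6055+k(hy),.155+k(hx)]); print(c,"ring",C.round(4),"area r mm",np.sqrt(M["m00"]/np.pi)*.1/399*1e3)
    d=(V<75); x=X-k(hy);y=Y-k(hx);R=np.hypot(x,y)
    b=d&(R<.039)
    print(" bore dark centroid",(.6055+X[b].mean()).round(4),(.155+Y[b].mean()).round(4))
    b=d&(R>.0245)&(R<.038); A=np.arctan2(y[b],x[b]); print(" notch deg",np.degrees(np.angle(np.exp(2j*A).sum())/2))
    for sg in(1,-1):
        q=np.cos(A-np.radians(24.5))*sg>0; print("   side",sg,q.sum(),np.degrees(np.angle((sg*np.exp(1j*A[q])).sum())))
    o,X,Y=ortho(c,.478,.137,.092); V=o.max(2)
    R=np.hypot(X,Y); 
    th=np.radians(56); u=X*np.cos(th)+Y*np.sin(th); v=-X*np.sin(th)+Y*np.cos(th)
    # white line: bright within |v|<3mm,|u|<21
    w=np.clip(V.astype(float)-90,0,None)*((abs(v)<.0045)&(abs(u)<.018))
    a=np.polyfit(u.ravel(),v.ravel(),1,w=np.sqrt(w.ravel())); print(" wing deg",56+np.degrees(np.arctan(a[0])),"offset mm",a[1]*1e3)
    D=(V<100)&(abs(v)<.007)&(abs(u)<.03); print(" wing dark u range",np.percentile(u[D],[1,50,99]).round(4))
    w=(V>140)&(abs(v)<.0015)&(abs(u)<.028); print(" bright u range",np.percentile(u[w],[1,50,99]).round(4))
E
```

```text
top ring [0.6056 0.1549] area r mm 38.839586251756515
 bore dark centroid 0.6044 0.1546
 notch deg 23.224788225093185
   side 1 683 24.404904601506733
   side -1 1423 22.656169111781587
 wing deg 54.71549097493345 offset mm 1.057310014495546
 wing dark u range [-0.023  -0.001   0.0229]
 bright u range [-0.0276  0.0034  0.0243]
side ring [0.6051 0.154 ] area r mm 40.68354735798557
 bore dark centroid 0.608 0.1587
 notch deg 27.005883779978433
   side 1 1138 29.754213601156156
   side -1 222 12.363128855842255
 wing deg 53.79330154522986 offset mm -0.18194690336119815
 wing dark u range [-0.0297 -0.0082  0.0294]
 bright u range [-0.0218  0.001   0.0239]
```

The white cartridge with the black wing, at (336,333) in the 800x600 top picture, is the filter. The purple ones at (282,334), (388,337), (321,387) and (367,388) are look-alikes. The crop confirms the white body, and the socket's notch line lies at about 24°.

```bash
python3 -m inch '[0.19,-0.13,0,0,0,0.06, 0.37,-0.25,0,0,0,0.12, 0.56,-0.38,0,0,0,0.18, 0.746,-0.506,0,0,0,0.247, 0.746,-0.506,0,0,0,0.247, 0.746,-0.506,0,0,0,0.247]' 87 30; python3 -m inch '[0.16,-0.29,0,0,0,0, 0.32,-0.57,0,0,0,0, 0.476,-0.86,0,0,0,0, 0.476,-0.86,0,0,0,0]'
```

```text
time: 1.0
position: [0.2767, -0.5182, 0.2448]
tool_rot: [1.0, 0.002, -0.0, 0.0]
ft_force: [-0.4, -0.3, 0.1]
grip_width: 0.0869
grip_force: 0.0
time: 1.33
position: [0.3153, -0.4463, 0.2444]
tool_rot: [1.0, 0.002, -0.0, -0.002]
ft_force: [-0.4, 0.5, 0.3]
grip_width: 0.0871
grip_force: 0.0
```

```bash
python3 -m inch '[0.16,-0.28,0,0,0,0, 0.32,-0.56,0,0,0,0, 0.47,-0.84,0,0,0,0]'; python3 -m inch '[0.16,-0.28,0,0,0,0, 0.32,-0.56,0,0,0,0, 0.47,-0.84,0,0,0,0, 0.47,-0.84,0,0,0,0, 0.47,-0.84,0,0,0,0, 0.47,-0.84,0,0,0,0]'
python3 - <<'E'
from h import *
o=get_obs();print(o["position"].round(4))
im=np.hstack([cv2.resize(camera(c)[:,:,::-1],(400,300)) for c in("top","side")]);cv2.imwrite("pics/l1.png",im)
E
```

```text
time: 1.58
position: [0.3522, -0.3837, 0.2448]
tool_rot: [1.0, -0.0, 0.0, 0.001]
ft_force: [0.1, 0.5, 0.4]
grip_width: 0.0871
grip_force: 0.0
time: 2.08
position: [0.3897, -0.317, 0.2448]
tool_rot: [1.0, 0.0, 0.0, 0.001]
ft_force: [0.0, -0.3, -0.2]
grip_width: 0.0872
grip_force: 0.0
[ 0.3897 -0.317   0.2448]
```

View pics/l1.png

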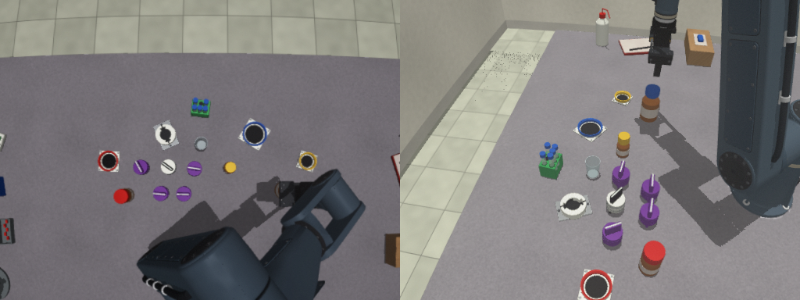

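```bash
python3 -m inch '[0.01,-0.07,0.2,0,0,0, 0.01,-0.07,0.4,0,0,0, 0.01,-0.07,0.55,0,0,0, 0.01,-0.07,0.7,0,0,0, 0.01,-0.07,0.7,0,0,0]'; python3 -m inch '[0,0,0.2,0,0,0, 0,0,0.4,0,0,0, 0,0,0.55,0,0,0, 0,0,0.65,0,0,0, 0,0,0.71,0,0,0, 0,0,0.71,0,0,0]' ; python3 -m inch '[0,0,0,0,0,0, 0,0,0,0,0,0, 0,0,0,0,0,0, 0,0,0,0,0,0, 0,0,0,0,0,0, 0,0,0,0,0,0]' 46 35
```

```text
time: 2.6
position: [0.3891, -0.3099, 0.1866]
tool_rot: [1.0, -0.001, -0.001, -0.002]
ft_force: [-0.7, -0.1, 0.0]
grip_width: 0.0872
grip_force: 0.0
time: 3.1
position: [0.3902, -0.3101, 0.1313]
tool_rot: [1.0, -0.0, -0.0, -0.0]
ft_force: [-0.1, -0.5, -0.9]
grip_width: 0.0868
grip_force: 0.0
time: 3.6
position: [0.3906, -0.3099, 0.1321]
tool_rot: [1.0, 0.0, 0.0, 0.0]
ft_force: [-0.2, -0.4, 0.4]
grip_width: 0.055
grip_force: 0.7
```

```bash
python3 -m inch '[0,0,0,0,0,0, 0,0,0,0,0,0, 0,0,0,0,0,0]'; python3 -m inch '[0,0,-0.05,0,0,0, 0,0,-0.15,0,0,0, 0,0,-0.3,0,0,0, 0,0,-0.45,0,0,0, 0,0,-0.55,0,0,0, 0,0,-0.6,0,0,0, 0,0,-0.6,0,0,0]'
python3 -m inch '[0.1,-0.05,0,0,0,0, 0.26,-0.13,0,0,0,0, 0.44,-0.22,0,0,0,0, 0.62,-0.31,0,0,0,0, 0.8,-0.4,0,0,0,0, 0.95,-0.48,0,0,0,0]'
python3 -m inch '[0.18,-0.09,0,0,0,0, 0.36,-0.18,0,0,0,0, 0.54,-0.28,0,0,0,0, 0.72,-0.37,0,0,0,0, 0.86,-0.44,0,0,0,0, 0.93,-0.47,0,0,0,0, 0.93,-0.47,0,0,0,0]'
```

```text
time: 3.85
position: [0.3907, -0.3102, 0.132]
tool_rot: [1.0, -0.0, 0.0, 0.0]
ft_force: [0.1, -1.2, 2.9]
grip_width: 0.0533
grip_force: 35.0
time: 4.43
position: [0.3907, -0.3099, 0.1807]
tool_rot: [1.0, -0.0, 0.001, 0.001]
ft_force: [0.5, 0.5, -3.6]
grip_width: 0.0531
grip_force: 35.0
time: 4.93
position: [0.4674, -0.2702, 0.1789]
tool_rot: [1.0, 0.0, -0.0, -0.001]
ft_force: [-0.1, -0.2, -3.7]
grip_width: 0.0531
grip_force: 35.0
time: 5.52
position: [0.542, -0.2329, 0.1793]
tool_rot: [1.0, 0.001, 0.0, -0.0]
ft_force: [-0.1, -0.9, -3.3]
grip_width: 0.0532
grip_force: 35.0
```

```bash
python3 -m inch '[0.1,-0.05,0,0,0,0, 0.3,-0.15,0,0,0,0, 0.5,-0.25,0,0,0,0, 0.7,-0.35,0,0,0,0, 0.82,-0.41,0,0,0,0, 0.88,-0.44,0,0,0,0, 0.88,-0.44,0,0,0,0, 0.88,-0.44,0,0,0,0]'
python3 - <<'E'
from h import *
o=get_obs();print(o["position"].round(4))
im={c:camera(c) for c in("top","side")}
p=o["position"]; 
s=[]
for c in im:
    u=proj(c,[[p[0],p[1],.09]])[0]; i=im[c][max(0,int(u[1]-50)):int(u[1]+50),int(u[0]-50):int(u[0]+50)]; s.append(cv2.resize(i,(400,400),interpolation=cv2.INTER_CUBIC))
cv2.imwrite("pics/l2.png",np.hstack(s)[:,:,::-1])
E
```

```text
time: 6.18
position: [0.6104, -0.1987, 0.1794]
tool_rot: [1.0, -0.0, -0.001, -0.0]
ft_force: [-0.7, 0.1, -3.3]
grip_width: 0.0529
grip_force: 35.0
[ 0.6104 -0.1987  0.1794]
```

View pics/l2.png

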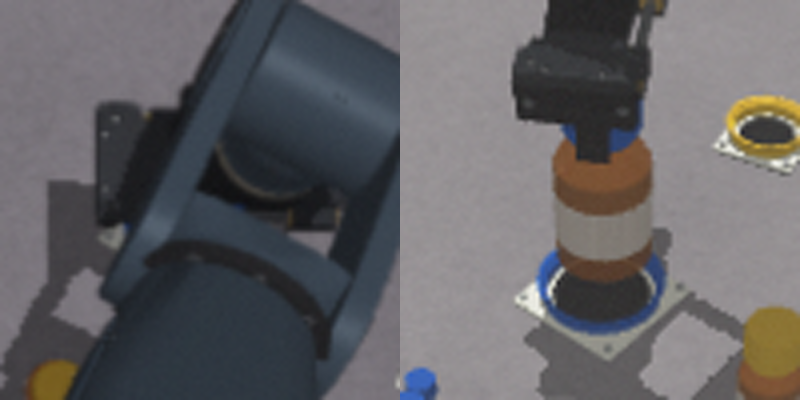

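```bash
python3 -m inch '[0.03,-0.015,0.05,0,0,0, 0.03,-0.015,0.13,0,0,0, 0.03,-0.015,0.21,0,0,0, 0.03,-0.015,0.29,0,0,0, 0.03,-0.015,0.36,0,0,0, 0.03,-0.015,0.42,0,0,0, 0.03,-0.015,0.46,0,0,0, 0.03,-0.015,0.49,0,0,0, 0.03,-0.015,0.5,0,0,0, 0.03,-0.015,0.51,0,0,0, 0.03,-0.015,0.51,0,0,0]'
```

```text
time: 7.2
position: [0.6138, -0.1974, 0.139]
tool_rot: [1.0, -0.0, 0.0, 0.0]
ft_force: [-0.1, 0.2, -3.2]
grip_width: 0.0532
grip_force: 35.0
```

```bash
python3 -m inch '[0,0,0.006,0,0,0, 0,0,0.012,0,0,0, 0,0,0.018,0,0,0, 0,0,0.018,0,0,0]'
```

```text
time: 7.53
position: [0.6139, -0.1975, 0.1381]
tool_rot: [1.0, -0.0, 0.0, 0.0]
ft_force: [-1.0, 0.3, -0.6]
grip_width: 0.0535
grip_force: 35.0
```

```bash
python3 -m inch '[0,0,0,0,0,0, 0,0,0,0,0,0, 0,0,0,0,0,0, 0,0,0,0,0,0, 0,0,0,0,0,0]' 80; python3 -m inch '[0,0,-0.1,0,0,0, 0,0,-0.3,0,0,0, 0,0,-0.55,0,0,0, 0,0,-0.8,0,0,0, 0,0,-0.8,0,0,0]'
python3 -m inch '[-0.2,-0.15,0,0,0,0, -0.5,-0.38,0,0,0,0, -0.85,-0.65,0,0,0,0]' ; python3 -m inch '[-0.3,-0.23,0,0,0,0, -0.6,-0.46,0,0,0,0, -0.8,-0.6,0,0,0,0, -0.86,-0.65,0,0,0,0, -0.86,-0.65,0,0,0,0, -0.86,-0.65,0,0,0,0]'
python3 - <<'E'
from h import *
im={c:camera(c) for c in("top","side")}
x,y=.6127,-.1975
s=[]
for c,r in(("top",50),("side",70)):
    u=proj(c,[[x-.03,y+.03,.06]])[0]; i=im[c][max(0,int(u[1]-r)):int(u[1]+r),int(u[0]-r):int(u[0]+r)]; s.append(cv2.resize(i,(400,400),interpolation=cv2.INTER_CUBIC))
cv2.imwrite("pics/l3.png",np.hstack(s)[:,:,::-1])
E
```

```text
time: 7.95
position: [0.6138, -0.1974, 0.1377]
tool_rot: [1.0, -0.0, 0.0, 0.0]
ft_force: [-0.6, 0.3, -0.6]
grip_width: 0.0768
grip_force: 0.0
time: 8.37
position: [0.6163, -0.1986, 0.2065]
tool_rot: [1.0, -0.0, 0.004, 0.002]
ft_force: [0.4, -0.2, -0.6]
grip_width: 0.0798
grip_force: 0.0
time: 8.62
position: [0.5459, -0.1459, 0.2014]
tool_rot: [1.0, -0.001, 0.001, 0.0]
ft_force: [-0.1, -0.4, 0.3]
grip_width: 0.0803
grip_force: 0.0
time: 9.12
position: [0.4783, -0.0941, 0.2019]
tool_rot: [1.0, -0.0, 0.001, 0.001]
ft_force: [0.7, 0.0, 0.2]
grip_width: 0.0799
grip_force: 0.0
```

View pics/l3.png

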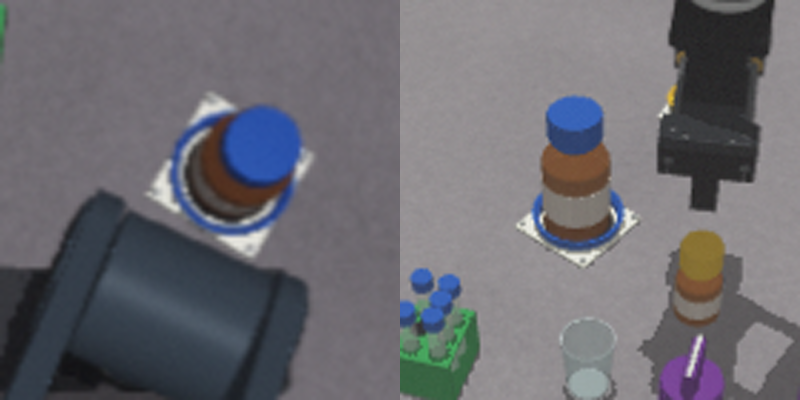

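```bash
python3 -m inch '[-0.02,0,0.2,0,0,0, -0.02,0,0.45,0,0,0, -0.02,0,0.65,0,0,0, -0.02,0,0.75,0,0,0]'; python3 -m inch '[0,0,0.2,0,0,0, 0,0,0.4,0,0,0, 0,0,0.55,0,0,0, 0,0,0.67,0,0,0, 0,0,0.735,0,0,0, 0,0,0.735,0,0,0, 0,0,0.735,0,0,0]' ; python3 -m inch '[0,0,0,0,0,0, 0,0,0,0,0,0, 0,0,0,0,0,0, 0,0,0,0,0,0, 0,0,0,0,0,0, 0,0,0,0,0,0, 0,0,0,0,0,0, 0,0,0,0,0,0, 0,0,0,0,0,0, 0,0,0,0,0,0]' 32 25; python3 -m inch '[0,0,-0.05,0,0,0, 0,0,-0.15,0,0,0, 0,0,-0.3,0,0,0, 0,0,-0.45,0,0,0, 0,0,-0.55,0,0,0, 0,0,-0.6,0,0,0, 0,0,-0.6,0,0,0]'
```

```text
time: 9.55
position: [0.4758, -0.0941, 0.1398]
tool_rot: [1.0, -0.0, -0.001, -0.0]
ft_force: [-0.4, 0.1, 0.6]
grip_width: 0.0801
grip_force: 0.0
time: 10.13
position: [0.4757, -0.0937, 0.0827]
tool_rot: [1.0, -0.0, 0.0, 0.0]
ft_force: [-0.0, 0.3, 0.6]
grip_width: 0.0796
grip_force: 0.0
time: 10.97
position: [0.4754, -0.0935, 0.0828]
tool_rot: [1.0, -0.0, 0.0, 0.0]
ft_force: [0.7, -0.3, 1.8]
grip_width: 0.0392
grip_force: 24.9
time: 11.55
position: [0.4758, -0.0935, 0.1318]
tool_rot: [1.0, -0.0, 0.001, 0.0]
ft_force: [0.3, -0.2, -2.6]
grip_width: 0.0393
grip_force: 24.9
```

```bash
python3 -m inch '[0,0.1,0,0,0,0, 0.02,0.28,0,0,0,0, 0.04,0.48,0,0,0,0, 0.06,0.72,0,0,0,0, 0.09,0.98,0,0,0,0]'; python3 -m inch '[0.02,0.25,0,0,0,0, 0.04,0.5,0,0,0,0, 0.06,0.74,0,0,0,0, 0.09,0.98,0,0,0,0]'; python3 -m inch '[0.02,0.25,0,0,0,0, 0.04,0.5,0,0,0,0, 0.06,0.74,0,0,0,0, 0.09,0.98,0,0,0,0]'; python3 -m inch '[0.02,0.25,0,0,0,0, 0.04,0.48,0,0,0,0, 0.06,0.7,0,0,0,0, 0.08,0.88,0,0,0,0, 0.09,0.97,0,0,0,0, 0.09,0.98,0,0,0,0, 0.09,0.98,0,0,0,0, 0.09,0.98,0,0,0,0]'
```

```text
time: 11.97
position: [0.4817, -0.1723, 0.1299]
tool_rot: [1.0, 0.0, -0.001, -0.001]
ft_force: [1.2, -1.2, -2.3]
grip_width: 0.0393
grip_force: 24.9
time: 12.3
position: [0.4888, -0.2514, 0.1297]
tool_rot: [1.0, -0.0, -0.001, -0.001]
ft_force: [0.9, 0.2, -1.7]
grip_width: 0.0394
grip_force: 24.9
time: 12.63
position: [0.4959, -0.3297, 0.1296]
tool_rot: [1.0, -0.0, -0.001, -0.001]
ft_force: [-0.1, -0.1, -1.3]
grip_width: 0.0395
grip_force: 24.9
time: 13.3
position: [0.5034, -0.4057, 0.1301]
tool_rot: [1.0, 0.0, -0.001, -0.001]
ft_force: [0.5, 0.1, -1.6]
grip_width: 0.0392
grip_force: 24.9
```

```bash
python3 -m inch '[0.01,0.03,0.05,0,0,0, 0.01,0.03,0.13,0,0,0, 0.01,0.03,0.21,0,0,0, 0.01,0.03,0.29,0,0,0, 0.01,0.03,0.36,0,0,0, 0.01,0.03,0.42,0,0,0, 0.01,0.03,0.46,0,0,0, 0.01,0.03,0.48,0,0,0, 0.01,0.03,0.495,0,0,0, 0.01,0.03,0.505,0,0,0, 0.01,0.03,0.505,0,0,0]'; python3 -m inch '[0,0,0.006,0,0,0, 0,0,0.012,0,0,0, 0,0,0.018,0,0,0, 0,0,0.018,0,0,0]'
```

```text
time: 14.22
position: [0.5049, -0.4095, 0.0904]
tool_rot: [1.0, -0.0, 0.0, 0.0]
ft_force: [0.7, -0.3, -1.5]
grip_width: 0.0391
grip_force: 24.9
time: 14.55
position: [0.5048, -0.4094, 0.0889]
tool_rot: [1.0, -0.0, 0.0, 0.0]
ft_force: [0.0, 0.8, -1.0]
grip_width: 0.0391
grip_force: 24.9
```

```bash
python3 -m inch '[0,0,0.006,0,0,0, 0,0,0.012,0,0,0, 0,0,0.012,0,0,0]'
```

```text
time: 14.8
position: [0.5051, -0.4095, 0.0888]
tool_rot: [1.0, -0.0, 0.0, 0.0]
ft_force: [-0.8, 0.7, 4.4]
grip_width: 0.0399
grip_force: 24.9
```

```bash
(python3 -m inch '[0,0,0,0,0,0, 0,0,0,0,0,0, 0,0,0,0,0,0, 0,0,0,0,0,0, 0,0,0,0,0,0]' 75; python3 -m inch '[0,0,-0.1,0,0,0, 0,0,-0.3,0,0,0, 0,0,-0.6,0,0,0, 0,0,-1,0,0,0, 0,0,-1,0,0,0]' 87
python3 -m inch '[-0.04,-0.2,0,0,0,0, -0.1,-0.55,0,0,0,0, -0.19,-0.99,0,0,0,0]'
python3 -m inch '[-0.1,-0.5,0,0,0,0, -0.19,-0.99,0,0,0,0]'
python3 -m inch '[-0.1,-0.5,0,0,0,0, -0.19,-0.99,0,0,0,0]'
python3 -m inch '[-0.1,-0.5,0,0,0,0, -0.19,-0.99,0,0,0,0]'
python3 -m inch '[-0.1,-0.5,0,0,0,0, -0.19,-0.99,0,0,0,0]'
python3 -m inch '[-0.1,-0.5,0,0,0,0, -0.19,-0.99,0,0,0,0]') | grep pos
python3 - <<'E'
from h import *
im={c:camera(c) for c in("top","side")}
x,y=.5053,-.4082
s=[]
for c,r in(("top",50),("side",50)):
    u=proj(c,[[x,y,.05]])[0]; i=im[c][max(0,int(u[1]-r)):int(u[1]+r),int(u[0]-r):int(u[0]+r)]; s.append(cv2.resize(i,(400,400),interpolation=cv2.INTER_CUBIC))
cv2.imwrite("pics/s3.png",np.hstack(s)[:,:,::-1])
E
```

```text
position: [0.5047, -0.4093, 0.0876]
position: [0.5076, -0.4123, 0.1747]
position: [0.4902, -0.3318, 0.1687]
position: [0.4739, -0.2498, 0.1683]
position: [0.4585, -0.1701, 0.1683]
position: [0.4434, -0.0909, 0.1684]
position: [0.4283, -0.0117, 0.1684]
position: [0.4131, 0.0675, 0.1684]
```

View pics/s3.png

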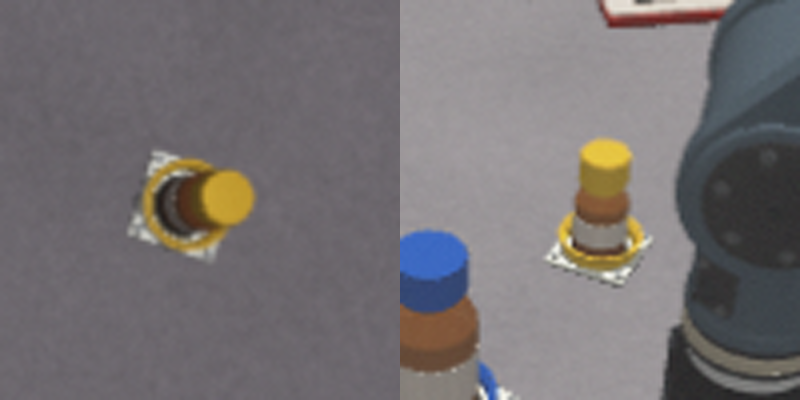

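```bash
(python3 -m inch '[-0.1,-0.5,0,0,0,0, -0.2,-0.97,0,0,0,0]'
python3 -m inch '[-0.1,-0.5,0,0,0,0, -0.2,-0.97,0,0,0,0]'
python3 -m inch '[-0.08,-0.4,0,0,0,0, -0.13,-0.7,0,0,0,0, -0.17,-0.9,0,0,0,0, -0.17,-0.97,0,0,0,0, -0.17,-0.97,0,0,0,0, -0.17,-0.97,0,0,0,0, -0.17,-0.97,0,0,0,0]') | grep pos
python3 - <<'E'
from rig import get_obs
print(get_obs()["q"].round(2))
E
```

```text
position: [0.3993, 0.1433, 0.1685]
position: [0.3822, 0.2222, 0.1684]
position: [0.3685, 0.2975, 0.1679]
[ 0.44  0.45  1.88 -0.    0.81  2.02]
```

```bash
python3 -m inch '[-0.03,-0.05,0,0,0,0, -0.03,-0.11,0.1,0,0,0, -0.03,-0.11,0.3,0,0,0, -0.03,-0.11,0.5,0,0,0, -0.03,-0.11,0.68,0,0,0, -0.03,-0.11,0.8,0,0,0, -0.03,-0.11,0.885,0,0,0, -0.03,-0.11,0.885,0,0,0, -0.03,-0.11,0.885,0,0,0]' ; python3 -m inch '[0,0,0,0,0,0, 0,0,0,0,0,0, 0,0,0,0,0,0, 0,0,0,0,0,0, 0,0,0,0,0,0, 0,0,0,0,0,0, 0,0,0,0,0,0, 0,0,0,0,0,0, 0,0,0,0,0,0]' 46 30; python3 -m inch '[0,0,-0.05,0,0,0, 0,0,-0.15,0,0,0, 0,0,-0.3,0,0,0, 0,0,-0.45,0,0,0, 0,0,-0.55,0,0,0, 0,0,-0.6,0,0,0, 0,0,-0.6,0,0,0]'
```

```text
time: 18.48
position: [0.3658, 0.3074, 0.0969]
tool_rot: [1.0, -0.0, -0.0, 0.0]
ft_force: [-0.5, -0.2, 0.1]
grip_width: 0.0868
grip_force: 0.0
time: 19.23
position: [0.3658, 0.3073, 0.0973]
tool_rot: [1.0, 0.0, 0.0, 0.0]
ft_force: [0.6, -1.6, 3.3]
grip_width: 0.0535
grip_force: 29.9
time: 19.82
position: [0.3662, 0.3078, 0.1461]
tool_rot: [1.0, -0.0, 0.001, -0.001]
ft_force: [0.4, 0.4, -2.1]
grip_width: 0.0537
grip_force: 30.0
```

```bash
python3 -m inch '[0.1,-0.05,0,0,0,0, 0.26,-0.14,0,0,0,0, 0.44,-0.24,0,0,0,0, 0.64,-0.35,0,0,0,0, 0.84,-0.46,0,0,0,0]'; python3 -m inch '[0.2,-0.11,0,0,0,0, 0.4,-0.22,0,0,0,0, 0.58,-0.32,0,0,0,0, 0.72,-0.4,0,0,0,0, 0.82,-0.45,0,0,0,0, 0.84,-0.46,0,0,0,0, 0.84,-0.46,0,0,0,0, 0.84,-0.46,0,0,0,0]'
```

```text
time: 20.23
position: [0.4338, 0.3447, 0.1443]
tool_rot: [1.0, -0.0, -0.001, 0.0]
ft_force: [0.4, 1.0, -2.5]
grip_width: 0.0536
grip_force: 30.0
time: 20.9
position: [0.4991, 0.3805, 0.1444]
tool_rot: [1.0, -0.0, -0.001, 0.001]
ft_force: [0.4, -0.4, -2.5]
grip_width: 0.0536
grip_force: 30.0
```

```bash
python3 -m inch '[0.015,-0.01,0.05,0,0,0, 0.015,-0.01,0.13,0,0,0, 0.015,-0.01,0.21,0,0,0, 0.015,-0.01,0.29,0,0,0, 0.015,-0.01,0.36,0,0,0, 0.015,-0.01,0.42,0,0,0, 0.015,-0.01,0.46,0,0,0, 0.015,-0.01,0.48,0,0,0, 0.015,-0.01,0.495,0,0,0, 0.015,-0.01,0.505,0,0,0, 0.015,-0.01,0.505,0,0,0]'; python3 -m inch '[0,0,0.006,0,0,0, 0,0,0.012,0,0,0, 0,0,0.018,0,0,0, 0,0,0.018,0,0,0]'
```

```text
time: 21.82
position: [0.5014, 0.3819, 0.1048]
tool_rot: [1.0, -0.0, 0.0, -0.0]
ft_force: [-0.1, 0.4, -2.7]
grip_width: 0.0536
grip_force: 30.0
time: 22.15
position: [0.5015, 0.3819, 0.1034]
tool_rot: [1.0, -0.0, 0.0, -0.0]
ft_force: [0.1, 0.1, -1.7]
grip_width: 0.0532
grip_force: 30.0
```

```bash
(python3 -m inch '[0,0,0.006,0,0,0, 0,0,0.012,0,0,0, 0,0,0.012,0,0,0]';python3 -m inch '[0,0,0,0,0,0, 0,0,0,0,0,0, 0,0,0,0,0,0, 0,0,0,0,0,0, 0,0,0,0,0,0]' 80; python3 -m inch '[0,0,-0.1,0,0,0, 0,0,-0.3,0,0,0, 0,0,-0.6,0,0,0, 0,0,-1,0,0,0, 0,0,-1,0,0,0]'
python3 -m inch '[-0.03,0.3,0,0,0,0, -0.07,0.76,0,0,0,0]'
python3 -m inch '[-0.04,0.38,0,0,0,0, -0.07,0.76,0,0,0,0]'
python3 -m inch '[-0.04,0.38,0,0,0,0, -0.07,0.76,0,0,0,0]'
python3 -m inch '[-0.04,0.38,0,0,0,0, -0.07,0.76,0,0,0,0, -0.07,0.76,0,0,0,0, -0.07,0.76,0,0,0,0]'
python3 -m inch '[0,0,0,0,0,-0.87, 0,0,0,0,0,-0.87, 0,0,0,0,0,-0.87, 0,0,0,0,0,-0.87, 0,0,0,0,0,-0.87, 0,0,0,0,0,-0.87, 0,0,0,0,0,-0.87, 0,0,0,0,0,-0.87, 0,0,0,0,0,-0.87, 0,0,0,0,0,-0.87, 0,0,0,0,0,-0.87, 0,0,0,0,0,-0.87]' 40
python3 -m inch '[0,0,0,0,0,-0.87, 0,0,0,0,0,-0.87, 0,0,0,0,0,-0.87, 0,0,0,0,0,-0.87, 0,0,0,0,0,-0.87, 0,0,0,0,0,-0.87, 0,0,0,0,0,-0.87, 0,0,0,0,0,-0.87, 0,0,0,0,0,-0.87, 0,0,0,0,0,-0.87, 0,0,0,0,0,-0.87, 0,0,0,0,0,-0.87]'
python3 -m inch '[0,0,0,0,0,-0.866, 0,0,0,0,0,-0.866, 0,0,0,0,0,-0.866, 0,0,0,0,0,-0.866, 0,0,0,0,0,-0.866, 0,0,0,0,0,-0.866, 0,0,0,0,0,-0.866, 0,0,0,0,0,-0.866, 0,0,0,0,0,-0.866, 0,0,0,0,0,-0.866, 0,0,0,0,0,-0.866, 0,0,0,0,0,-0.866, 0,0,0,0,0,-0.866]' )|egrep 'pos|ft|time'
python3 - <<'E'
from h import *
from scipy.spatial.transform import Rotation as R
o=get_obs();print(o["q"].round(2),o["position"].round(4)); M=R.from_quat(o["tool_rot"]).as_matrix(); print(M.round(3).tolist(),"phi",np.degrees(np.arctan2(M[1,0],M[0,0])))
d=np.array([.478,.1372,.085])-o["position"]; print("units to filter",(M.T@d/.08).round(3))
im={c:camera(c) for c in("top","side")}
for c in im: cv2.imwrite(f"pics/raw2_{c}.png",im[c][:,:,::-1])
s=[]
for c,p,r in(("top",(.5,.38,.06),55),("side",(.49,.26,.06),85)):
    u=proj(c,[p])[0]; i=im[c][max(0,int(u[1]-r)):int(u[1]+r),max(0,int(u[0]-r)):int(u[0]+r)]; s.append(cv2.resize(i,(400,400),interpolation=cv2.INTER_CUBIC))
cv2.imwrite("pics/m3.png",np.hstack(s)[:,:,::-1])
E
```

```text
time: 22.4
position: [0.5018, 0.3819, 0.1033]
ft_force: [-1.3, -1.3, 5.2]
time: 22.82
position: [0.5013, 0.3819, 0.1021]
ft_force: [-0.3, 0.3, -0.3]
time: 23.23
position: [0.5049, 0.3839, 0.189]
ft_force: [1.1, 0.2, 1.5]
time: 23.4
position: [0.4968, 0.3233, 0.1838]
ft_force: [0.3, -0.0, -0.3]
time: 23.57
position: [0.4896, 0.2592, 0.1827]
ft_force: [0.2, 0.8, 0.3]
time: 23.73
position: [0.4842, 0.1982, 0.1827]
ft_force: [0.6, -0.5, -0.5]
time: 24.07
position: [0.4792, 0.1375, 0.1827]
ft_force: [-0.5, 0.1, -0.6]
time: 25.07
position: [0.4791, 0.1401, 0.1825]
ft_force: [-0.2, 0.0, -0.0]
time: 26.07
position: [0.4791, 0.1396, 0.1825]
ft_force: [0.6, 0.2, -0.2]
time: 27.15
position: [0.479, 0.1392, 0.1824]
ft_force: [0.5, 0.6, 0.5]
[ 0.06  0.45  1.81  0.    0.88 -2.46] [0.479  0.1392 0.1824]
[[-0.585, -0.811, 0.0], [-0.811, 0.585, 0.0], [-0.0, -0.0, -1.0]] phi -125.78787140342132
units to filter [ 0.028 -0.005  1.217]
```

View pics/m3.png

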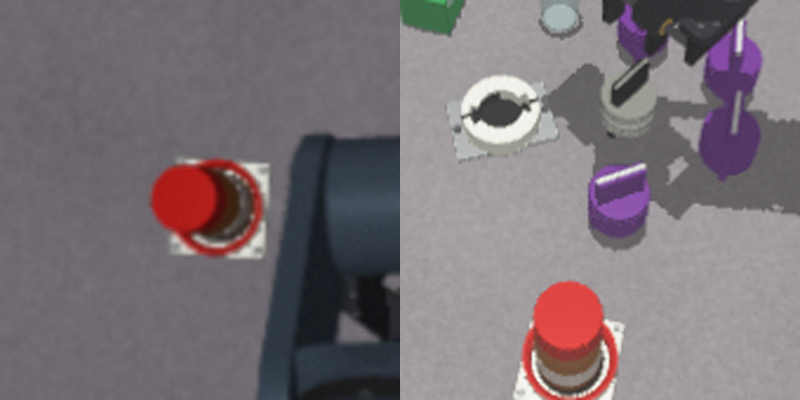

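```bash
python3 -m inch '[0.03,-0.005,0.1,0,0,0, 0.03,-0.005,0.3,0,0,0, 0.03,-0.005,0.55,0,0,0, 0.03,-0.005,0.7,0,0,0, 0.03,-0.005,0.7,0,0,0]'; python3 -m inch '[0,0,0.15,0,0,0, 0,0,0.3,0,0,0, 0,0,0.42,0,0,0, 0,0,0.48,0,0,0, 0,0,0.505,0,0,0, 0,0,0.505,0,0,0]'; python3 -m inch '[0,0,0,0,0,0, 0,0,0,0,0,0, 0,0,0,0,0,0, 0,0,0,0,0,0, 0,0,0,0,0,0, 0,0,0,0,0,0, 0,0,0,0,0,0, 0,0,0,0,0,0, 0,0,0,0,0,0]' 4 45; python3 -m inch '[0,0,-0.05,0,0,0, 0,0,-0.15,0,0,0, 0,0,-0.3,0,0,0, 0,0,-0.45,0,0,0, 0,0,-0.55,0,0,0, 0,0,-0.6,0,0,0, 0,0,-0.6,0,0,0, 0,0,-0.6,0,0,0]'
python3 - <<'E'
from h import *
im={c:camera(c) for c in("top","side")}
o=get_obs();p=o["position"];print(o["moment"].round(3))
s=[]
for c,r in(("top",40),("side",40)):
    u=proj(c,[[*p[:2],.09]])[0]; i=im[c][max(0,int(u[1]-r)):int(u[1]+r),max(0,int(u[0]-r)):int(u[0]+r)]; s.append(cv2.resize(i,(400,400),interpolation=cv2.INTER_CUBIC))
cv2.imwrite("pics/f1.png",np.hstack(s)[:,:,::-1])
E
```

```text
time: 27.67
position: [0.4759, 0.1362, 0.1237]
tool_rot: [-0.457, 0.889, 0.001, -0.003]
ft_force: [0.3, 0.4, 1.3]
grip_width: 0.0398
grip_force: 0.0
time: 28.17
position: [0.4777, 0.1364, 0.0857]
tool_rot: [-0.458, 0.889, 0.0, -0.0]
ft_force: [0.1, 0.4, 0.5]
grip_width: 0.0397
grip_force: 0.0
time: 28.92
position: [0.4779, 0.1365, 0.0861]
tool_rot: [-0.458, 0.889, -0.0, 0.0]
ft_force: [-0.7, 0.4, 2.4]
grip_width: 0.0117
grip_force: 45.0
time: 29.58
position: [0.4778, 0.1365, 0.134]
tool_rot: [-0.458, 0.889, -0.0, 0.0]
ft_force: [-0.7, -0.7, -0.7]
grip_width: 0.0116
grip_force: 45.0
[ 0.152 -0.046  0.004]
```

View pics/f1.png

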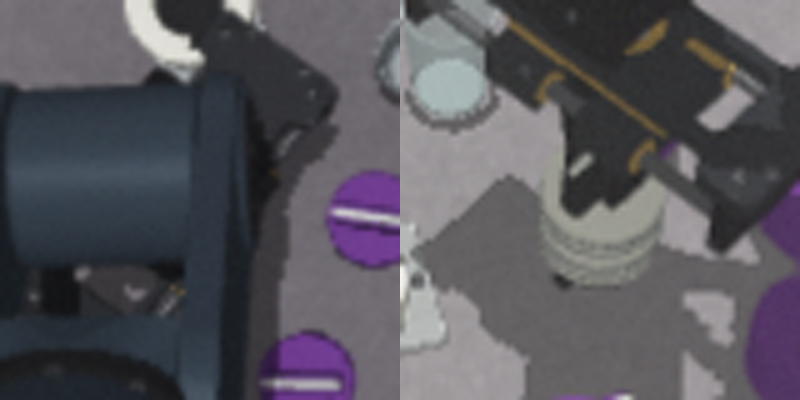

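```bash
python3 - <<'E'
from h import *
im=camera("side"); p=get_obs()["position"]; print(p.round(4))
u0=proj("side",[[*p[:2],.09]])[0]; org=np.array([int(u0[0]-40),int(u0[1]-40)])
for dz in(0,.048):
    q=proj("side",cyl(.028,.02+dz,.06+dz)+[p[0],p[1],0]); print(dz,((q.min(0)-org)*5).round(),((q.max(0)-org)*5).round())
    q=proj("side",cyl(.02,.0+dz,.02+dz)+[p[0],p[1],0]); print("  neck bottom",((q.max(0)-org)*5).round())
    lug=[[p[0]+s*.0265*np.cos(np.radians(54.3)),p[1]+s*.0265*np.sin(np.radians(54.3)),.009+dz] for s in(1,-1)]; print("  lugs",((proj("side",lug)-org)*5).round().tolist())
c=im[org[1]:org[1]+80,org[0]:org[0]+80]; V=c.max(2).astype(int); S=V-c.min(2)
for r in(42,46,50,54): print(r*5,[int(v) for v in V[r,22:60]])
E
```

```text
[0.4774 0.1364 0.1334]
0 [136. 189.] [259. 336.]
  neck bottom [236. 342.]
  lugs [[156.0, 331.0], [229.0, 263.0]]
0.048 [139. 128.] [267. 282.]
  neck bottom [243. 290.]
  lugs [[159.0, 277.0], [236.0, 208.0]]
210 [98, 97, 98, 99, 99, 99, 110, 140, 153, 157, 149, 95, 63, 45, 66, 107, 139, 155, 157, 151, 139, 157, 154, 155, 157, 156, 155, 156, 154, 145, 125, 160, 158, 159, 157, 160, 154, 130]
230 [99, 102, 103, 101, 97, 95, 110, 132, 117, 116, 125, 141, 151, 156, 158, 156, 158, 159, 157, 157, 156, 159, 158, 156, 154, 149, 136, 121, 118, 123, 142, 161, 160, 162, 162, 162, 164, 162]
250 [100, 99, 101, 101, 101, 102, 115, 119, 118, 121, 142, 149, 137, 121, 123, 130, 133, 141, 140, 139, 131, 130, 125, 125, 135, 150, 135, 115, 106, 103, 100, 101, 102, 100, 114, 144, 144, 146]
270 [100, 101, 101, 101, 98, 101, 102, 102, 96, 111, 131, 122, 126, 132, 138, 126, 121, 124, 112, 121, 122, 126, 135, 123, 129, 117, 110, 101, 100, 100, 97, 98, 99, 98, 100, 99, 98, 99]
```

```bash
python3 -m inch '[-0.06,-0.06,0,0,0,0, -0.18,-0.18,0,0,0,0, -0.32,-0.33,0,0,0,0, -0.45,-0.47,0,0,0,0, -0.56,-0.58,0,0,0,0]'; python3 -m inch '[-0.14,-0.14,0,0,0,0.06, -0.28,-0.29,0,0,0,0.12, -0.4,-0.41,0,0,0,0.18, -0.5,-0.52,0,0,0,0.24, -0.56,-0.58,0,0,0,0.3, -0.56,-0.58,0,0,0,0.336, -0.56,-0.58,0,0,0,0.336, -0.56,-0.58,0,0,0,0.336, -0.56,-0.58,0,0,0,0.336]'
cat > m.py <<'E'
from h import *
from scipy.spatial.transform import Rotation as R
import sys
o=get_obs();M=R.from_quat(o["tool_rot"]).as_matrix(); print(o["position"].round(4),"phi",np.degrees(np.arctan2(M[1,0],M[0,0])).round(2),"q6",o["q"][5].round(2),"M",o["moment"].round(2))
t=np.array([float(v) for v in sys.argv[1:4]]); print("units",(M.T@(t-o["position"])/.08).round(3))
E
python3 m.py .6054 .1546 .1337
python3 - <<'E'
from h import *
im=camera("side"); p=[.6054,.1546]
u=proj("side",[[*p,.06]])[0].astype(int); i=im[u[1]-40:u[1]+40,u[0]-50:u[0]+50]
cv2.imwrite("pics/f2.png",cv2.resize(i,(750,600),interpolation=cv2.INTER_CUBIC)[:,:,::-1])
E
```

```text
time: 30.15
position: [0.5434, 0.1462, 0.1336]
tool_rot: [-0.458, 0.889, -0.0, 0.0]
ft_force: [-0.1, -0.2, -1.9]
grip_width: 0.0117
grip_force: 45.0
time: 30.9
position: [0.6051, 0.1556, 0.1334]
tool_rot: [-0.211, 0.977, 0.0, -0.001]
ft_force: [0.2, -0.7, -1.5]
grip_width: 0.0115
grip_force: 45.0
[0.6051 0.1556 0.1334] phi -155.63 q6 -1.92 M [ 0.14 -0.14  0.  ]
units [ 0.002 -0.013 -0.004]
```

View pics/f2.png

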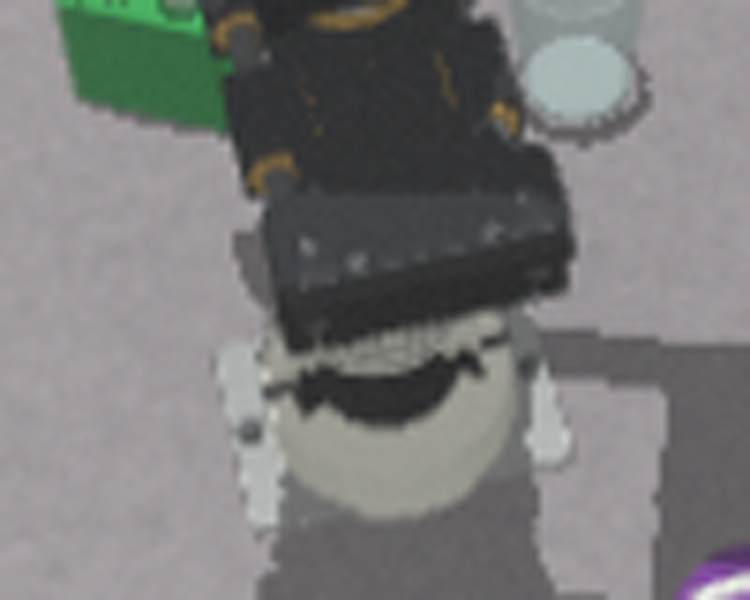

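```bash
python3 -m inch '[0,-0.013,0.05,0,0,0, 0,-0.013,0.1,0,0,0, 0,-0.013,0.15,0,0,0, 0,-0.013,0.2,0,0,0, 0,-0.013,0.24,0,0,0, 0,-0.013,0.27,0,0,0, 0,-0.013,0.29,0,0,0, 0,-0.013,0.3,0,0,0, 0,-0.013,0.3,0,0,0]'; python3 m.py .6054 .1546 .094
```

```text
time: 31.7
position: [0.6058, 0.1546, 0.1097]
tool_rot: [-0.21, 0.978, 0.0, -0.0]
ft_force: [0.3, 0.2, -0.6]
grip_width: 0.0117
grip_force: 45.0
[0.6058 0.1546 0.1097] phi -155.71 q6 -1.92 M [ 0.12 -0.07  0.01]
units [0.005 0.001 0.196]
```

```bash
python3 -m inch '[0,0,0.02,0,0,0, 0,0,0.04,0,0,0, 0,0,0.06,0,0,0, 0,0,0.08,0,0,0, 0,0,0.08,0,0,0]'; python3 m.py .6054 .1546 .094;  python3 -m inch '[0,0,0.02,0,0,0, 0,0,0.04,0,0,0, 0,0,0.06,0,0,0, 0,0,0.06,0,0,0]'; python3 m.py .6054 .1546 .094
```

```text
time: 32.12
position: [0.6056, 0.1546, 0.1031]
tool_rot: [-0.21, 0.978, 0.0, -0.0]
ft_force: [-0.8, -0.3, -1.6]
grip_width: 0.0114
grip_force: 45.0
[0.6056 0.1546 0.1031] phi -155.71 q6 -1.92 M [ 0.14 -0.11 -0.03]
units [0.002 0.001 0.114]
time: 32.45
position: [0.6056, 0.1546, 0.0983]
tool_rot: [-0.21, 0.978, 0.0, -0.0]
ft_force: [-1.2, -0.6, -1.8]
grip_width: 0.0117
grip_force: 45.0
[0.6056 0.1546 0.0983] phi -155.71 q6 -1.92 M [ 0.13 -0.18 -0.04]
units [0.002 0.001 0.054]
```

```bash
python3 -m inch '[0,0,0.02,0,0,0, 0,0,0.04,0,0,0, 0,0,0.055,0,0,0, 0,0,0.065,0,0,0, 0,0,0.07,0,0,0, 0,0,0.07,0,0,0]'; python3 m.py .6054 .1546 .094
```

```text
time: 32.95
position: [0.6059, 0.1547, 0.0941]
tool_rot: [-0.21, 0.978, -0.0, 0.0]
ft_force: [-1.4, 0.7, 4.9]
grip_width: 0.0117
grip_force: 45.0
[0.6059 0.1547 0.0941] phi -155.7 q6 -1.92 M [0.07 0.27 0.02]
units [0.006 0.002 0.002]
```

```bash
python3 -m inch '[0,0,0,0,0,0.03, 0,0,0,0,0,0.08, 0,0,0,0,0,0.13, 0,0,0,0,0,0.18, 0,0,0,0,0,0.24, 0,0,0,0,0,0.3, 0,0,0,0,0,0.36, 0,0,0,0,0,0.42, 0,0,0,0,0,0.48, 0,0,0,0,0,0.54, 0,0,0,0,0,0.6, 0,0,0,0,0,0.66, 0,0,0,0,0,0.72, 0,0,0,0,0,0.78, 0,0,0,0,0,0.84, 0,0,0,0,0,0.88, 0,0,0,0,0,0.9, 0,0,0,0,0,0.9]';  python3 m.py .6054 .1546 .094
```

```text
time: 34.45
position: [0.6069, 0.1549, 0.0941]
tool_rot: [0.475, 0.88, 0.001, 0.001]
ft_force: [0.2, 1.8, 4.1]
grip_width: 0.0116
grip_force: 45.0
[0.6069 0.1549 0.0941] phi 123.26 q6 -0.51 M [ 0.18 -0.15 -0.04]
units [ 0.007 -0.018  0.002]
```

```bash
python3 -m inch '[0,0,0,0,0,0.02, 0,0,0,0,0,0.04, 0,0,0,0,0,0.06, 0,0,0,0,0,0.08, 0,0,0,0,0,0.08]';  python3 m.py .6054 .1546 .094;  python3 -m inch '[0,0,0,0,0,0.015, 0,0,0,0,0,0.03, 0,0,0,0,0,0.03]';  python3 m.py .6054 .1546 .094
```

```text
time: 34.87
position: [0.6068, 0.1546, 0.0941]
tool_rot: [0.529, 0.849, 0.001, 0.001]
ft_force: [0.7, -0.4, 6.3]
grip_width: 0.0118
grip_force: 45.0
[0.6068 0.1546 0.0941] phi 116.13 q6 -0.38 M [-0.   -0.07  0.14]
units [ 0.008 -0.016  0.002]
time: 35.12
position: [0.606, 0.1545, 0.0941]
tool_rot: [0.549, 0.836, -0.0, 0.0]
ft_force: [-1.4, -0.7, 6.4]
grip_width: 0.0113
grip_force: 45.0
[0.606  0.1545 0.0941] phi 113.47 q6 -0.34 M [-0.13  0.15  0.09]
units [ 0.004 -0.006  0.001]
```

```bash
python3 -m inch '[0,0,0,0,0,0.015, 0,0,0,0,0,0.03, 0,0,0,0,0,0.03]';  python3 m.py .6054 .1546 .094;  python3 -m inch '[0,0,0,0,0,0.015, 0,0,0,0,0,0.03, 0,0,0,0,0,0.03]';  python3 m.py .6054 .1546 .094
```

```text
time: 35.37
position: [0.6058, 0.1544, 0.0941]
tool_rot: [0.567, 0.824, -0.0, 0.0]
ft_force: [-1.2, -0.5, 7.4]
grip_width: 0.0116
grip_force: 45.2
[0.6058 0.1544 0.0941] phi 110.91 q6 -0.29 M [-0.05  0.23  0.64]
units [ 0.004 -0.004  0.001]
time: 35.62
position: [0.6058, 0.1545, 0.0941]
tool_rot: [0.586, 0.811, -0.0, 0.001]
ft_force: [-1.1, 0.3, 7.1]
grip_width: 0.0121
grip_force: 46.5
[0.6058 0.1545 0.0941] phi 108.31 q6 -0.25 M [0.02 0.24 1.01]
units [ 0.003 -0.005  0.001]
```

```bash
python3 -m inch '[0,0,0,0,0,0, 0,0,0,0,0,0, 0,0,0,0,0,0, 0,0,0,0,0,0, 0,0,0,0,0,0]' 45; python3 -m inch '[0,0,-0.1,0,0,0, 0,0,-0.3,0,0,0, 0,0,-0.6,0,0,0, 0,0,-1,0,0,0, 0,0,-1,0,0,0]'; python3 m.py .48 -.15 .2
```

```text
time: 36.03
position: [0.6056, 0.1545, 0.0927]
tool_rot: [0.588, 0.809, -0.0, -0.0]
ft_force: [0.1, 0.1, -0.3]
grip_width: 0.0376
grip_force: 0.0
time: 36.45
position: [0.6098, 0.1551, 0.1796]
tool_rot: [0.588, 0.809, 0.004, 0.005]
ft_force: [0.6, 0.7, 0.5]
grip_width: 0.0446
grip_force: 0.0
[0.6098 0.1551 0.1796] phi 108.0 q6 -0.24 M [ 0.01 -0.15  0.02]
units [-3.126 -2.718 -0.279]
```

```bash
(python3 -m inch '[-0.4,-0.35,-0.1,0,0,0, -0.9,-0.8,-0.2,0,0,0]'; python3 -m inch '[-0.4,-0.35,0,0,0,0, -0.9,-0.8,0,0,0,0]'; python3 -m inch '[-0.4,-0.35,0,0,0,0, -0.9,-0.8,0,0,0,0, -0.9,-0.8,0,0,0,0, -0.9,-0.8,0,0,0,0]')|grep pos
python3 - <<'E'
from h import *
im={c:camera(c) for c in("top","side")}
def ortho(c,x,y,z,R=.05,N=400):
    g=np.linspace(R,-R,N); X,Y=np.meshgrid(g,g,indexing="ij")
    P=proj(c,np.stack([x+X,y+Y,0*X+z],-1)).reshape(N,N,2).astype(np.float32)
    return cv2.remap(im[c],P[...,0],P[...,1],cv2.INTER_CUBIC)
a=np.hstack([cv2.resize(ortho(c,.6054,.1546,.1),(300,300)) for c in im])
b=np.hstack([cv2.resize(im[c],(300,225)) for c in im])
cv2.imwrite("pics/end.png",np.vstack([a,b])[:,:,::-1])
E
```

```text
position: [0.5737, 0.0801, 0.1881]
position: [0.5393, 0.0018, 0.1879]
position: [0.4999, -0.0884, 0.1874]
```

View pics/end.png

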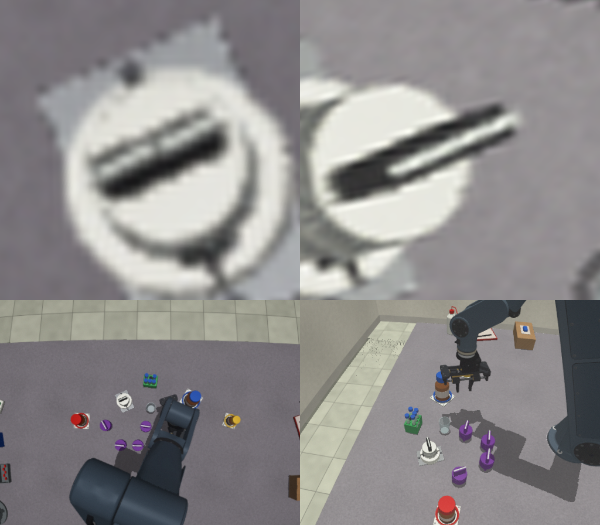

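The wing now lies at about -67°, a quarter turn from the notch line, and the stop gave about 1 N·m. All the bottles stand in their own docks, and the beaker and rack haven't moved.

```bash
python3 -c "
from rig import *
print(get_obs()['ft_force'].round(1)); print(hand_in())"
```

```text
[ 0.2  0.  -0.2]
the job is handed in; nothing more can be done
None
```

I handed the job in at about 38 s of the 106 s allowed: all three bottles stand in their matching docks and the filter cartridge is locked against the stop in its socket; hand-in returned no verdict.

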